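Throw the pawl back and wind a hold-down press onto a board

ROBOT

A 6-joint arm with a two-finger parallel gripper is mounted at the origin on a cart in front of the work surface, level with it; the furniture and walls round the work are solid. World frame = base frame: x ahead of the robot, y to its left, z up, the work surface at z = 0. Lengths are in m, angles in degrees, forces in N, time in s.
With the tool pointing down it reaches from about 0.3 to 0.85 m from the base axis. Payload 4.2 kg.
Tool frame: the origin (TCP) lies on the centre line of the jaws, within the pads' length; the fingertips stand 8 mm ahead of it and the grasp point (between the pads) lies 11 mm behind it; z points along the fingers, y is the line along which they close (so a half turn about z gives the same grasp; the last joint's range is limited). The gripper opens to 91 mm and grips with 3 to 60 N. Pads are 32 mm wide; open, the fingers measure 118 mm over their backs; the gripper's body (76 mm by 178 mm) begins 60 mm behind the grasp point.
Start: joints at [65.718, 18.312, 89.639, -0, 72.044, -1.146], TCP at [0.226, 0.529, 0.222] pointing down, gripper open.
Joint ranges: [-177.97, 177.97], [-48.28, 115.42], [12.27, 149.76], [-77.06, 257.06], [2.81, 150.46], [-146.56, 146.56]. Speed limits (degrees/s): [147.25, 147.25, 180, 180, 180, 180].

INTERFACE

Orientations are given as [roll, pitch, yaw] about the fixed x, y, z axes, in that order (R = Rz(yaw) Ry(pitch) Rx(roll)).
In Python, from station import * gives the robot as it stands. The module is installed in compiled form; this text tells all that it offers.
- The arm moves only by the tool carry_out, never from a script. Its arguments are lists of equal length, an entry for each row: "jaw": the closure in counts, from 0 (fully open) to 255 (shut); "dp": the shift along the tool's x, y, z in m, a list of three; "twist": the turn about the tool's z in rad. A call has 1 to 12 rows; each row shifts and turns the commanded pose from where the row before left it, along the tool's axes as they then stand; what a row does not reach is not made up. A row lasts 1/12 s, in which the tool goes at most 41.7 mm and 7.16 degrees, less where a joint would pass 70% of its speed; a pose out of reach is approached as far as the arm can. A call with a gripper value outside its range is refused whole. The fingers move at their own pace and stop on an object; "newtons" is the grip in N (left out, the last holds). Time passes only in rows, so rows that do not move let the fingers close. It gives the time, the measured TCP pose, the force, the opening and the grip force at its end, in the units of the state.
- read_state(): the state, without advancing time (a new reading comes with each control period).
- camera(name): name is "scene" or "top" or "wrist"; returns a dict with "color" (480x640x3 uint8, red, green, blue), "fx", "fy", "cx", "cy" (pixels), "R" (3x3) and "t" (3): a world point X has camera coordinates R X + t. Camera axes: x right, y down, z forward; pixel columns grow to the right and rows downward; lengths in m; the calibration is good to about 2 mm. A picture is of the moment at which its call begins. There is no depth.
- close_job(): hands the job in; it is judged then, once.
The state is a dict: "time_s": time; "joint_positions": joint angles; "qvel": joint speeds; "joint_efforts": joint torques, N m; "eef_pos": TCP position; "tcp_rot": TCP orientation; "ft_force": force on the tool from outside, world axes, zero at the start; "wrist_torque": the same for the moment, N m; "width": opening from 0.0 (shut) to 1.0 (fully open); "gripper_force": force on a finger pad.
Only numpy, scipy, OpenCV 4.12 (cv2) and the standard library are available. Lean on these libraries where they do the work, as an engineer would, in place of code of your own. Each camera call takes 0.05 s, during which the arm holds its last target. There are 200 camera calls.

TASK

The hold-down press on the bench is kept up by a drop pawl on its ratchet wheel. Lift the pawl by its side bar and throw it right over so that it stays back, wind the wheel backwards (counter-clockwise from above) by its upright peg until the foot presses on the circuit board below with about 8 newtons, at no time more than 16, then bring the pawl back over and lay it on the wheel's teeth again. Do not knock the bottle, the solder reel or the adaptor that stand beside the press, and let go of everything at the end.

Things in the scene. Friction and masses are not known exactly. Their poses are not given: they have to be found in the camera images.
- press: Hold-down press of a board test fixture, fixed: aluminium base 190 x 150 x 14 mm, grey column at the back, grey gear head above, ratchet wheel on top. Origin on the bench top straight below the upright wheel axis; z up; +x from the axis towards the column, away from the robot (yaw within 0.3 rad). Nothing is higher than the wheel but its teeth, hub and peg, the pawl and its bracket.
- wheel_axis (a point): Centre of the wheel's flat top, 147 mm above the bench. Steel disc of 140 mm diameter; 16 saw teeth 7 mm high stand on its rim (radius 54 to 70 mm), a hub of radius 18 mm, 8 mm high, in the middle. The wheel turns about z here.
- wheel (a joint): Wheel angle (rad), -0.7 to 3.4, starts at -0.5 to 0.3; grows when wound backwards (counter-clockwise), lowering the foot 20 mm per rad. The pawl stops it going backwards after at most 0.4 rad of play. Gear friction, 0.16 Nm, is about 4 N of drag at the peg while turning and holds it against up to 8 N from the foot. Past the drag, 1 N along the circle at the peg gives 2 N at the foot.
- peg (a point): On the axis of the upright black round peg that cranks the wheel: a freely revolving sleeve 14 mm in diameter, 40 mm from the wheel axis, from 151 to 192 mm above the bench, this point at 177 mm. At joint wheel = 0 it lies 2.3 rad counter-clockwise from the press's +x; it goes round with the wheel.
- foot: Spring-loaded foot under the head, plate 34 x 46 mm with four rubber pushers; origin at their lower ends, 78 mm above the bench at wheel 0, 20 mm lower per rad. Below it a circuit board lies in a black nest on packing that differs: its top is 26 to 44 mm above the bench, not measured, so feel for the landing. The spring then yields 1 mm per 4 N, 8 mm at most.
- pawl (a joint): Angle of the pawl about its level pivot (rad). 0 to 0.17 with its nose down among the teeth, pointing to the press's -x; grows as it is lifted; 1.57 is straight up; beyond that it falls by its own weight to its stop at 2.6 and stays back clear of the wheel. Dark steel arm 62 mm long, 80 g, moves freely.
- pawl_pivot (a point): Pivot of the pawl, 159 mm above the bench, at x = 62, y = -62 mm from the press's origin in its frame; the pawl swings about the press's +y axis here, between two steel cheeks (y = -52 and -74 mm, 14 mm wide) that reach 168 mm above the bench.
- pawl_bar (a point): Middle of the pawl's side bar: a level steel bar 9 mm in diameter along the press's y, 45 mm from the pivot, reaching from y = -69 to -105 mm in the press frame, with a 13 mm end knob. This point: y = -89 mm, 159 mm above the bench with the pawl down. The space round the bar is free: fingers that close along the press's x can pinch it from above, and it turns between them.
- bottle: White dispenser bottle, 66 mm in diameter, 124 mm high, standing to the left of the press; origin under its centre. To be left alone.
- reel: Small reel of solder wire, 56 mm in diameter, 37 mm high, standing to the right of the press; origin under its centre. To be left alone.
- adaptor: White coaxial adaptor, 20 x 49 x 20 mm, lying in front of the press on its right; origin under its centre. To be left alone.

How it is judged:
By the outcome, as a careful person would: the job done as asked, in the order asked, and still so for the second after the job is handed in, with the robot touching nothing.
It also fails if it takes over 72 s, if anything falls off the work surface, if the arm or the gripper's body presses on something with over 40 N, if the wrist force passes 120 N, or if a joint passes its speed limit or range.

## Working session

There is one attempt and no reset: what is moved stays moved. The work goes in short steps, Python scripts to look and compute and a tool call to move; the robot and the scene stay as the last step left them, time stands still between calls to the robot, and variables do not carry over. Pictures are saved under pics/ and viewed, at most 10 in all, crops included, and the job is handed in when it is done.

Besides the shell and the picture viewer there is one more tool, called after "Call:" in YAML: its name, and indented under it one key for each argument. carry_out: Moves the arm, as the interface text tells. Its arguments: {"type":"object","properties":{"jaw":{"type":"array","items":{"type":"number"}},"dp":{"type":"array","items":{"type":"array","items":{"type":"number"}}},"twist":{"type":"array","items":{"type":"number"}},"newtons":{"type":"number"}},"required":["jaw","dp","twist"]}

```bash
mkdir -p pics
python3 - <<'E'
from station import *
import cv2,numpy as np
s=read_state();print(s)
for n in("scene","top"):
    c=camera(n);cv2.imwrite(f"pics/{n}0.png",c["color"][:,:,::-1]);print(n,c["fx"],c["fy"],c["cx"],c["cy"],c["R"],c["t"])
E
```

```text
{'time_s': 0.0, 'joint_positions': array([ 6.57187042e+01,  1.83523729e+01,  8.97078916e+01, -1.02494433e-03,
        7.20424084e+01, -1.14686562e+00]), 'qvel': array([-0.06961386,  0.02162394,  0.04452372,  0.06926706, -0.02075819,
        0.01651919]), 'joint_efforts': array([-3.88665849e-04, -4.12468207e+01, -2.31980646e+01,  7.25367316e-02,
        4.58641886e-02, -1.38056494e-04]), 'eef_pos': array([0.225721  , 0.52830428, 0.22110286]), 'tcp_rot': array([-1.79897328e+02, -1.08077123e-03,  1.56865886e+02]), 'ft_force': array([0.75094149, 0.09505084, 0.06709626]), 'wrist_torque': array([ 0.02360683,  0.01044115, -0.02611817]), 'gripper_force': 0.0, 'width': 0.9996226832743808}
scene 560.0435391105727 560.0435391105727 321.857858140806 232.3834675524122 [[ 0.90983153 -0.41458252  0.01810842]
 [-0.26482328 -0.61366357 -0.74383174]
 [ 0.31949212  0.67196604 -0.66812157]] [-0.42306739  0.25307181  1.01184391]
top 578.2856165976245 578.2856165976245 327.43315063680075 239.62392711533687 [[ 0.02626814 -0.99965394 -0.00140547]
 [-0.99666942 -0.02608108 -0.07726479]
 [ 0.0772014   0.00343039 -0.99700962]] [0.01985489 0.505189   1.12169178]
```

View pics/top0.png

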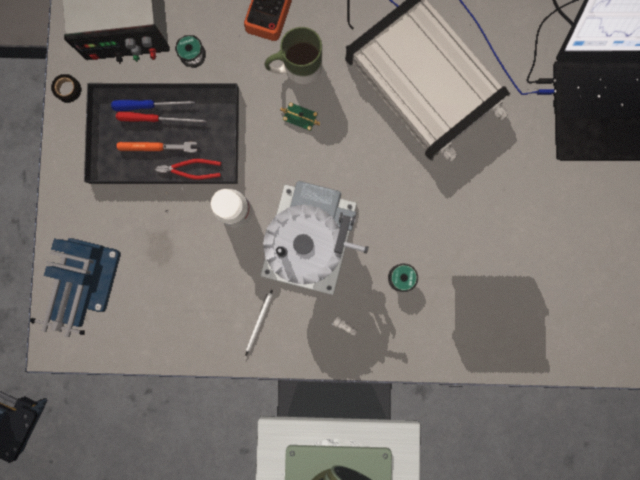

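View pics/scene0.png

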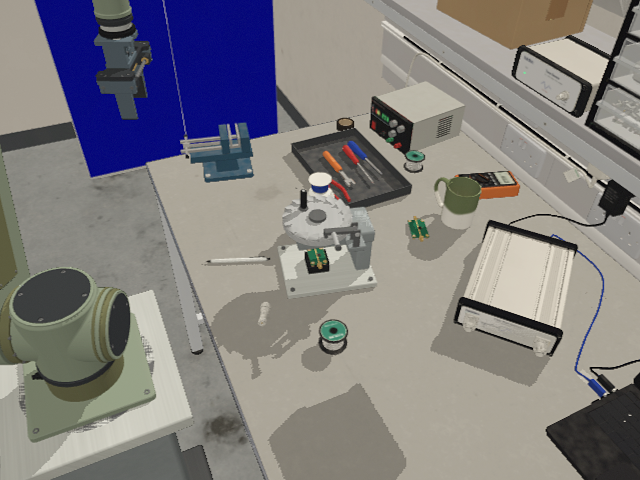

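The top view shows the press: wheel centre about (303,244), peg about (281,251), pawl bar to the right about (357,247), bottle (228,206), reel (404,277) and adaptor (343,325). I'll enlarge this area.

Run:
```python
import cv2
a=cv2.imread("pics/top0.png")[165:305,240:420];cv2.imwrite("pics/top0z.png",cv2.resize(a,None,fx=4.2,fy=4.2,interpolation=cv2.INTER_CUBIC))
a=cv2.imread("pics/scene0.png")[165:305,255:400];cv2.imwrite("pics/scene0z.png",cv2.resize(a,None,fx=4.2,fy=4.2,interpolation=cv2.INTER_CUBIC))
```

```text
(no output)
```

View pics/top0z.png

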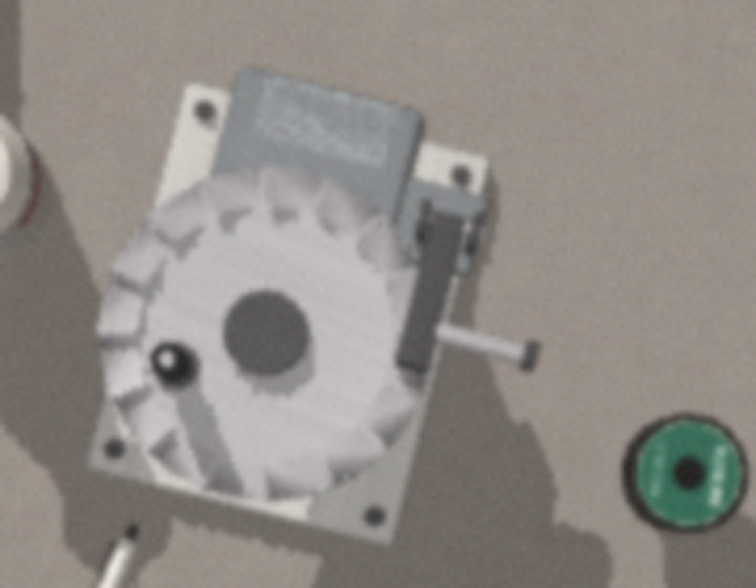

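View pics/scene0z.png

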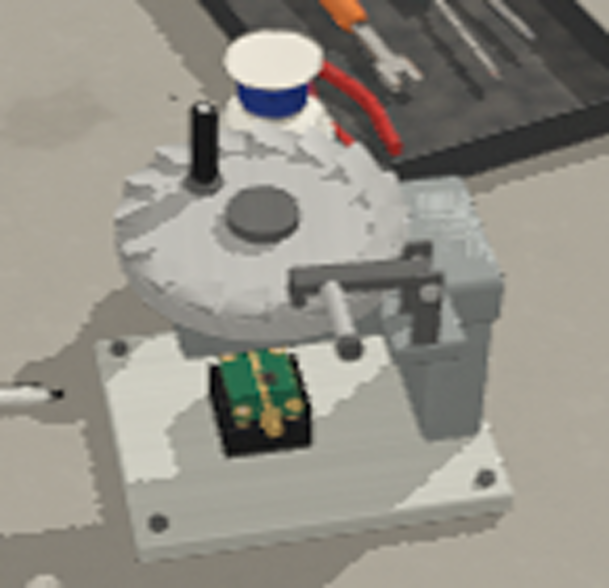

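The zoomed top view shows hub (266,333), peg top (172,360), bar knob (530,355) and pawl nose (412,362). The zoomed scene view shows hub (262,213), peg top (204,105) and knob (349,347). I'll fit the pose of the press and the wheel angle from these.

```bash
cat > h.py <<'E'
import numpy as np
from station import *
CAL=None
def proj(c,X):
    p=c["R"]@np.asarray(X)+c["t"]; return np.array([c["fx"]*p[0]/p[2]+c["cx"],c["fy"]*p[1]/p[2]+c["cy"]])
def at_z(c,u,v,z):
    d=c["R"].T@np.array([(u-c["cx"])/c["fx"],(v-c["cy"])/c["fy"],1]);o=-c["R"].T@c["t"]
    return o+d*(z-o[2])/d[2]
def W(p,q):  # press frame->world; p=(x,y,yaw)
    c,s=np.cos(p[2]),np.sin(p[2]);return np.array([p[0]+c*q[0]-s*q[1],p[1]+s*q[0]+c*q[1],q[2]])
def tool(dw,yaw_deg,):
    from scipy.spatial.transform import Rotation as R
    return R.from_euler('xyz',[180,0,yaw_deg],degrees=True).inv().apply(dw)
E
python3 - <<'E'
from h import *
from scipy.optimize import least_squares
T=camera("top");S=camera("scene")
t=lambda u,v:(240+u/4.2,165+v/4.2); s=lambda u,v:(255+u/4.2,165+v/4.2)
def f(p):
    a=2.3+p[3]; peg=(.04*np.cos(a),.04*np.sin(a),.192); hub=(0,0,.155);kn=(.017,-.103,.159)
    r=[]
    for c,o,q in((T,t(266,333),hub),(S,s(262,213),hub),(T,t(530,355),kn),(S,s(349,347),kn),(T,t(172,360),peg),(S,s(204,105),peg)):
        r+=list(proj(c,W(p,q))-o)
    return r
r=least_squares(f,[.5,0.05,0,-.2]);p=r.x;print(p,np.round(r.fun,1))
np.save("p.npy",p)
a=2.3+p[3]
for n,q in(("peg",(.04*np.cos(a),.04*np.sin(a),.177)),("bar",(.017,-.089,.159)),("piv",(.062,-.062,.159))):print(n,W(p,q))
print("bottle",at_z(T,228,206,.124),"reel",at_z(T,404,277,.037),"adaptor",at_z(T,343,325,.02))
E
```

```text
[ 0.48431508  0.07172139 -0.21398376 -0.18274171] [ 1.5  0.3 -0.2 -0.7 -1.3 -0.5 -0.5 -0.2  0.1 -0.4 -0.   1. ]
peg [0.47125962 0.10953084 0.177     ]
bar [ 0.48202781 -0.01885879  0.159     ]
piv [ 0.53173505 -0.00203054  0.159     ]
bottle [0.55243789 0.21333663 0.124     ] reel [ 0.43456893 -0.11684248  0.037     ] adaptor [ 0.33829964 -0.0016482   0.02      ]
```

Call:
carry_out:
  jaw: [0,0,0,0,0,0,0,0,140,140,140,140]
  dp:
    - [0,0,-0.003]
    - [0,0,-0.003]
    - [0,0,-0.003]
    - [0,0,-0.003]
    - [0,0,-0.003]
    - [0,0,-0.003]
    - [0,0,-0.003]
    - [0,0,-0.003]
    - [0,0,-0.003]
    - [0,0,-0.003]
    - [0,0,-0.003]
    - [0,0,0]
  twist: [0.115,0.115,0.115,0.115,0.115,0.115,0.115,0.115,0.115,0.115,0.115,0.115]
  newtons: 15

```text
time_s: 1.2
eef_pos: [0.226, 0.5289, 0.2554]
tcp_rot: [180.0, -0.0, 77.5]
ft_force: [-0.0, 0.6, 0.1]
width: 0.743
gripper_force: 0.0
```

```bash
cat >> h.py <<'E'
def go(q,name=""):  # tool-axis shift to bring TCP to press point q (x,y,z)
    s=read_state();p=np.load("p.npy");e=np.array(s["eef_pos"]);y=s["tcp_rot"][2]
    print(name,"t",s["time_s"],"yaw",y,"want",np.degrees(p[2])+90,"shift",np.round(tool(W(p,q)-e,y),4),"F",np.round(s["ft_force"],1),"w",s["width"],s["gripper_force"])
E
python3 -c "
from h import *
go((.017,-.091,.235),'bar')"
```

```text
bar t 1.2 yaw 77.46821051344331 want 77.73963354001029 shift [-0.4812  0.3688  0.0204] F [-0.   0.6  0.1] w 0.7425940418650987 0.0
```

Call:
carry_out:
  jaw: [140,140,140,140,140,140,140,140,140,140,140,140]
  dp:
    - [-0.015,0.0115,0]
    - [-0.03,0.023,0]
    - [-0.032,0.0245,0]
    - [-0.032,0.0245,0]
    - [-0.032,0.0245,0]
    - [-0.032,0.0245,0]
    - [-0.032,0.0245,0]
    - [-0.032,0.0245,0]
    - [-0.032,0.0245,0]
    - [-0.032,0.0245,0]
    - [-0.032,0.0245,0]
    - [-0.032,0.0245,0]
  twist: [0,0,0,0,0,0,0,0,0,0,0,0]

```text
time_s: 2.2
eef_pos: [0.4222, 0.111, 0.2551]
tcp_rot: [180.0, -0.0, 77.8]
ft_force: [-0.0, 1.0, -0.2]
width: 0.453
gripper_force: 0.0
```

Call:
carry_out:
  jaw: [140,140,140,140,140,140,140]
  dp:
    - [-0.032,0.0245,0.004]
    - [-0.032,0.0245,0.004]
    - [-0.03,0.023,0.004]
    - [-0.015,0.012,0.004]
    - [-0.007,0.005,0.004]
    - [0,0,0]
    - [0,0,0]
  twist: [0,0,0,0,0,0,0]

```text
time_s: 2.78
eef_pos: [0.4838, -0.0187, 0.2346]
tcp_rot: [-179.9, -0.0, 77.8]
ft_force: [0.1, -0.1, 0.1]
width: 0.451
gripper_force: 0.0
```

```bash
python3 -c "
from h import *
import cv2
go((.017,-.091,.148),'bar')
c=camera('wrist');cv2.imwrite('pics/w1.png',c['color'][:,:,::-1])
p=np.load('p.npy')
for q in((.017,-.075,.159),(.017,-.105,.159),(0,0,.155),(.062,-.062,.159)):print(q,proj(c,W(p,q)))
"
```

```text
bar t 2.7833 yaw 77.77162893434182 want 77.73963354001029 shift [-0.0026 -0.0017  0.0866] F [ 0.1 -0.1  0.1] w 0.4506338841245163 0.0
(0.017, -0.075, 0.159) [314.24074812 240.23548906]
(0.017, -0.105, 0.159) [314.29812209 278.18101168]
(0, 0, 0.155) [289.20188066 132.85850687]
(0.062, -0.062, 0.159) [376.48955678 223.06578728]
```

View pics/w1.png

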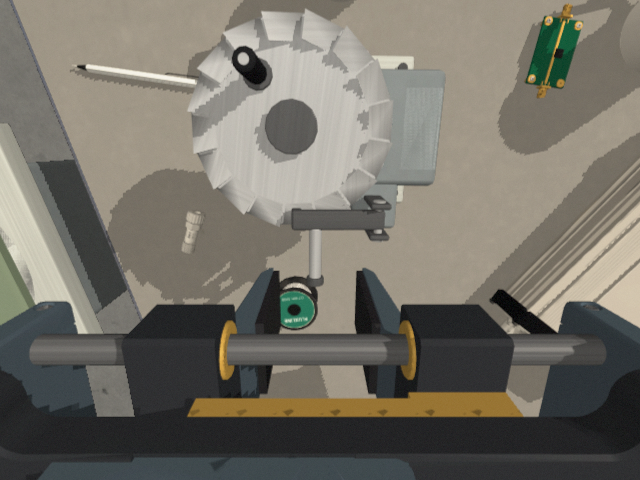

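The wrist view shows the bar running from (315,228) to the knob at (315,280). The hub at (291,127) and cheeks at (377,202/234) put the press about 3–4 mm further to +y than fitted. I'll correct for that, go down and pinch.

Call:
carry_out:
  jaw: [140,140,140,140,140,140,230,230,230,230,230,230]
  dp:
    - [-0.001,0,0.018]
    - [-0.001,0,0.022]
    - [0,0,0.022]
    - [0,0,0.016]
    - [0,0,0.007]
    - [0,0,0]
    - [0,0,0]
    - [0,0,0]
    - [0,0,0]
    - [0,0,0]
    - [0,0,0]
    - [0,0,0]
  twist: [0,0,0,0,0,0,0,0,0,0,0,0]
  newtons: 12

```text
time_s: 3.83
eef_pos: [0.4814, -0.0205, 0.1503]
tcp_rot: [-179.7, -0.0, 77.7]
ft_force: [-6.5, 3.4, 5.1]
width: 0.126
gripper_force: 12.0
```

```bash
python3 -c "
from h import *
p=np.load('p.npy');d=W(p,(.001,.003,0))-W(p,(0,0,0));p=p.copy();p[:2]=W(p,(.001,.003,0))[:2];np.save('p.npy',p)
go((.017,-.091,.148),'bar')
"
```

```text
bar t 3.8333 yaw 77.74531513065021 want 77.73963354001029 shift [0.0028 0.0013 0.0023] F [-6.5  3.4  5.1] w 0.12624248421847797 12.005067318677902
```

Call:
carry_out:
  jaw: [230,230,230]
  dp:
    - [0,-0.0015,0]
    - [0,0,0]
    - [0,0,0]
  twist: [0,0,0]

```text
time_s: 4.08
eef_pos: [0.4814, -0.0205, 0.1503]
tcp_rot: [-179.9, -0.0, 77.8]
ft_force: [-5.5, 3.3, 5.5]
width: 0.126
gripper_force: 12.0
```

```bash
python3 -c "
from h import *
go((.017,-.091,.148),'bar')
c=np.pi/180
th=np.array([0,3,8,15,23,31,39,47,55,63,71,79,87,95,103,111,119,127,135,141,146])*c
x=62-45*np.cos(th);z=159+45*np.sin(th)
print(np.c_[np.diff(x),-np.diff(z)].round(1).tolist())
"
```

```text
bar t 4.0833 yaw 77.77024863532836 want 77.73963354001029 shift [0.0028 0.0013 0.0023] F [-5.5  3.3  5.5] w 0.12596175117318123 12.006029784679413
[[0.1, -2.4], [0.4, -3.9], [1.1, -5.4], [2.0, -5.9], [2.9, -5.6], [3.6, -5.1], [4.3, -4.6], [4.9, -4.0], [5.4, -3.2], [5.8, -2.5], [6.1, -1.6], [6.2, -0.8], [6.3, 0.1], [6.2, 1.0], [6.0, 1.8], [5.7, 2.7], [5.3, 3.4], [4.7, 4.1], [3.2, 3.5], [2.3, 3.2]]
```

Call:
carry_out:
  jaw: [230,230,230,230,230]
  dp:
    - [0,0.0001,-0.0024]
    - [0,0.0004,-0.0039]
    - [0,0.0011,-0.0054]
    - [0,0.002,-0.0059]
    - [0,0.0029,-0.0056]
  twist: [0,0,0,0,0]

```text
time_s: 4.5
eef_pos: [0.4872, -0.0219, 0.1733]
tcp_rot: [-179.7, 0.0, 77.8]
ft_force: [-6.6, 2.8, 0.1]
width: 0.128
gripper_force: 12.0
```

```bash
python3 -c "
from h import *
import cv2
go((.062-.045*np.cos(.54),-.091,.148+.045*np.sin(.54)),'bar')
c=camera('wrist');cv2.imwrite('pics/w2.png',c['color'][:,:,::-1])
"
```

```text
bar t 4.5 yaw 77.7839304043955 want 77.73963354001029 shift [0.0029 0.0017 0.0022] F [-6.6  2.8  0.1] w 0.1279969533465589 12.004839330911636
```

View pics/w2.png

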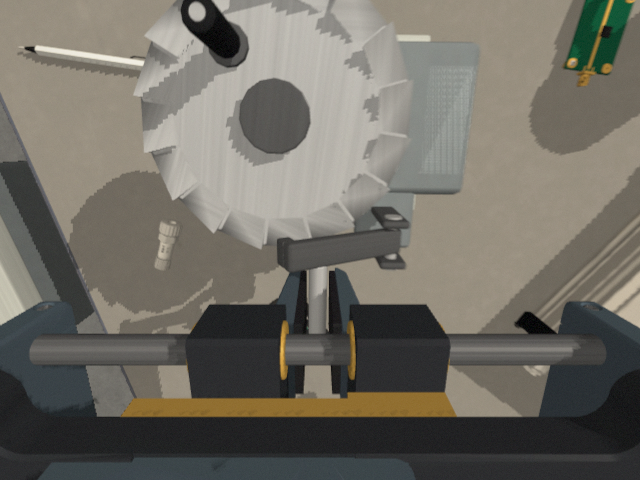

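The pawl is rising, with its bar held between the pads at about (318,290). I'll carry on along the arc.

Call:
carry_out:
  jaw: [230,230,230,230,230,230,230,230]
  dp:
    - [0,0.003,-0.0051]
    - [0,0.0038,-0.0046]
    - [0,0.0045,-0.004]
    - [0,0.0052,-0.0032]
    - [0,0.0058,-0.0025]
    - [0,0.0061,-0.0016]
    - [0,0.0062,-0.0008]
    - [0,0.0063,0.0001]
  twist: [0,0,0,0,0,0,0,0]

```text
time_s: 5.22
eef_pos: [0.5302, -0.0316, 0.1959]
tcp_rot: [179.8, 0.0, 77.8]
ft_force: [-1.9, -0.1, 2.7]
width: 0.129
gripper_force: 12.0
```

Call:
carry_out:
  jaw: [230,230,230,230,230,230,230,230]
  dp:
    - [0,0.0062,0.001]
    - [0,0.006,0.0018]
    - [0,0.0057,0.0027]
    - [0,0.0053,0.0034]
    - [0,0.0047,0.0041]
    - [0,0.0032,0.0035]
    - [0,0.0015,0.002]
    - [0,0,0]
  twist: [0,0,0,0,0,0,0,0]

```text
time_s: 5.88
eef_pos: [0.5609, -0.0382, 0.1755]
tcp_rot: [-180.0, 0.0, 77.8]
ft_force: [-1.1, -3.4, 0.9]
width: 0.128
gripper_force: 12.0
```

```bash
python3 -c "
from h import *
th=2.51
go((.062-.045*np.cos(th),-.091,.148+.045*np.sin(th)),'bar')
"
```

```text
bar t 5.8833 yaw 77.79717946280344 want 77.73963354001029 shift [0.0032 0.0012 0.0009] F [-1.1 -3.4  0.9] w 0.12800542942344306 11.990316957235336
```

Call:
carry_out:
  jaw: [130,130,130,130,130,130,130,130,130,130,130,130]
  dp:
    - [0,0,0]
    - [0,0,0]
    - [0,0,0]
    - [0,0,-0.01]
    - [0,0,-0.02]
    - [0,0,-0.03]
    - [0.005,-0.005,-0.015]
    - [0.02,-0.02,0]
    - [0.026,-0.026,0]
    - [0.026,-0.026,0]
    - [0.026,-0.026,0]
    - [0.013,-0.013,0]
  twist: [0,0,0,0,0,0,0,0,0,0,0,0]

```text
time_s: 6.88
eef_pos: [0.4698, 0.1029, 0.2526]
tcp_rot: [180.0, -0.1, 77.9]
ft_force: [-0.2, 0.6, -0.0]
width: 0.494
gripper_force: 0.0
```

```bash
python3 -c "
from h import *
import cv2
p=np.load('p.npy');a=2.3+p[3]
go((.04*np.cos(a),.04*np.sin(a),.167),'peg')
c=camera('top')
print(proj(c,W(p,(0,0,.155))))
cv2.imwrite('pics/t2.png',cv2.resize(c['color'][165:305,240:420,::-1],None,fx=4,fy=4,interpolation=cv2.INTER_CUBIC))
"
```

```text
peg t 6.8833 yaw 77.893654047958 want 77.73963354001029 shift [0.0098 0.0011 0.0856] F [-0.2  0.6 -0. ] w 0.4935363607396145 0.0
[303.25650434 243.62938748]
```

View pics/t2.png

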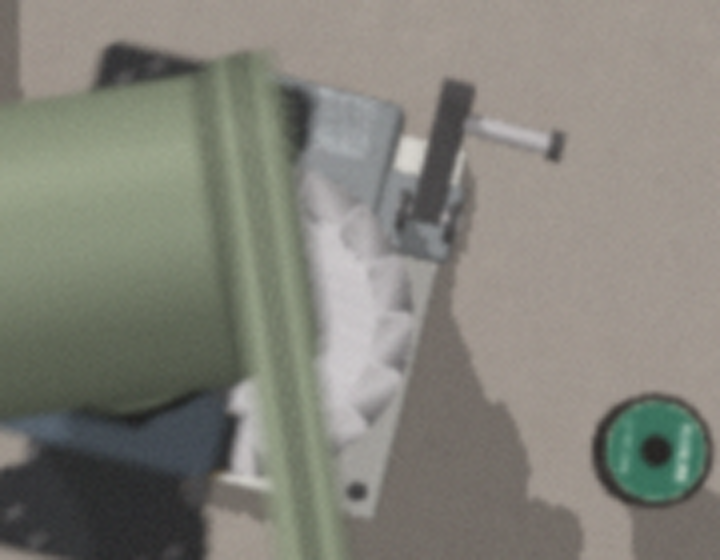

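The pawl lies back: its arm points away from the wheel, with the knob at (556,145) in the crop. Next is the peg.

Call:
carry_out:
  jaw: [130,130,130,130,130,200,200,200,200,200,200,200]
  dp:
    - [0.005,0.001,0.015]
    - [0.005,0,0.025]
    - [0,0,0.025]
    - [0,0,0.015]
    - [0,0,0.005]
    - [0,0,0]
    - [0,0,0]
    - [0,0,0]
    - [0,0,0]
    - [0,0,0]
    - [0,0,0]
    - [0,0,0]
  twist: [0,0,0,0,0,0,0,0,0,0,0,0]
  newtons: 25

```text
time_s: 7.93
eef_pos: [0.4739, 0.1099, 0.167]
tcp_rot: [-179.9, -0.0, 77.8]
ft_force: [-5.0, 1.6, 4.7]
width: 0.216
gripper_force: 2.6
```

```bash
cat >> h.py <<'E'
def arc(da,n,a0=None,s0=0,s1=0):
    "n rows going da rad CCW from present peg angle; prints state"
    s=read_state();p=np.load("p.npy");e=np.array(s["eef_pos"])-[p[0],p[1],0]
    c,sn=np.cos(-p[2]),np.sin(-p[2]);q=np.array([c*e[0]-sn*e[1],sn*e[0]+c*e[1]]);a=np.arctan2(q[1],q[0])%(2*np.pi)
    f=s["ft_force"];f=np.array([c*f[0]-sn*f[1],sn*f[0]+c*f[1]]);u=np.array([np.cos(a),np.sin(a)]);tn=np.array([-u[1],u[0]])
    print("t %.2f a %.3f wheel %.3f r %.4f z %.4f  F tan %.1f rad %.1f Fz %.1f w %.3f"%(s["time_s"],a,a-2.3,np.hypot(*q),s["eef_pos"][2],f@tn,f@u,s["ft_force"][2],s["width"]))
    b=(a if a0 is None else a0)+np.linspace(0,da,n+1);d=np.diff(np.c_[.04*np.sin(b),.04*np.cos(b)],axis=0).round(4)
    if n: print([[x,y,0] for x,y in d.tolist()],"end",b[-1])
E
python3 -c "
from h import *
arc(1.2,12)"
```

```text
t 7.93 a 2.112 wheel -0.188 r 0.0375 z 0.1670  F tan 4.3 rad 3.1 Fz 4.7 w 0.216
[[-0.0022, -0.0033, 0], [-0.0025, -0.0031, 0], [-0.0028, -0.0028, 0], [-0.0031, -0.0025, 0], [-0.0033, -0.0022, 0], [-0.0035, -0.0018, 0], [-0.0037, -0.0015, 0], [-0.0038, -0.0011, 0], [-0.0039, -0.0007, 0], [-0.004, -0.0003, 0], [-0.004, 0.0001, 0], [-0.004, 0.0005, 0]] end 3.3116134803531656
```

Call:
carry_out:
  jaw: [235,235,235,235]
  dp:
    - [0,0,0]
    - [0,0,0]
    - [0,0,0]
    - [0,0,0]
  twist: [0,0,0,0]
  newtons: 25

```text
time_s: 8.27
eef_pos: [0.4738, 0.1106, 0.167]
tcp_rot: [-179.9, -0.1, 77.8]
ft_force: [-5.3, 3.5, 4.6]
width: 0.146
gripper_force: 25.0
```

```bash
python3 -c "
from h import *
arc(1.2,12)"
```

```text
t 8.27 a 2.107 wheel -0.193 r 0.0382 z 0.1670  F tan 3.9 rad 5.0 Fz 4.6 w 0.146
[[-0.0022, -0.0033, 0], [-0.0025, -0.0031, 0], [-0.0028, -0.0028, 0], [-0.0031, -0.0025, 0], [-0.0033, -0.0022, 0], [-0.0035, -0.0019, 0], [-0.0037, -0.0015, 0], [-0.0038, -0.0011, 0], [-0.0039, -0.0007, 0], [-0.004, -0.0003, 0], [-0.004, 0.0001, 0], [-0.004, 0.0005, 0]] end 3.3070931084247954
```

Call:
carry_out:
  jaw: [235,235,235,235,235,235,235,235,235,235,235,235]
  dp:
    - [-0.0022,-0.0033,0]
    - [-0.0025,-0.0031,0]
    - [-0.0028,-0.0028,0]
    - [-0.0031,-0.0025,0]
    - [-0.0033,-0.0022,0]
    - [-0.0035,-0.0019,0]
    - [-0.0037,-0.0015,0]
    - [-0.0038,-0.0011,0]
    - [-0.0039,-0.0007,0]
    - [-0.004,-0.0003,0]
    - [-0.004,0.0001,0]
    - [-0.004,0.0005,0]
  twist: [0,0,0,0,0,0,0,0,0,0,0,0]

```text
time_s: 9.27
eef_pos: [0.4454, 0.075, 0.1669]
tcp_rot: [-179.7, -0.1, 77.8]
ft_force: [-9.1, 4.8, 7.8]
width: 0.148
gripper_force: 25.0
```

```bash
python3 -c "
from h import *
arc(.5,6)"
```

```text
t 9.27 a 3.342 wheel 1.042 r 0.0406 z 0.1669  F tan -4.7 rad 9.2 Fz 7.8 w 0.148
[[-0.0032, 0.0008, 0], [-0.0032, 0.0011, 0], [-0.0031, 0.0013, 0], [-0.0029, 0.0016, 0], [-0.0028, 0.0018, 0], [-0.0026, 0.002, 0]] end 3.8417603427876785
```

Call:
carry_out:
  jaw: [235,235,235,235,235,235]
  dp:
    - [-0.0032,0.0004,0]
    - [-0.0032,0.0008,0]
    - [-0.0031,0.0011,0]
    - [-0.0029,0.0014,0]
    - [-0.0028,0.0018,0]
    - [-0.0026,0.002,0]
  twist: [0,0,0,0,0,0]

```text
time_s: 9.77
eef_pos: [0.4494, 0.0548, 0.167]
tcp_rot: [-179.8, 0.0, 77.8]
ft_force: [-8.0, 1.5, 7.2]
width: 0.147
gripper_force: 25.0
```

```bash
python3 -c "
from h import *
arc(.24,6)"
```

```text
t 9.77 a 3.849 wheel 1.549 r 0.0415 z 0.1670  F tan -5.1 rad 6.3 Fz 7.2 w 0.147
[[-0.0012, 0.0011, 0], [-0.0012, 0.0011, 0], [-0.0011, 0.0012, 0], [-0.0011, 0.0012, 0], [-0.001, 0.0012, 0], [-0.001, 0.0013, 0]] end 4.089145963767495
```

Call:
carry_out:
  jaw: [235,235,235,235,235,235]
  dp:
    - [-0.0012,0.0011,0]
    - [-0.0012,0.0011,0]
    - [-0.0011,0.0012,0]
    - [-0.0011,0.0012,0]
    - [-0.001,0.0012,0]
    - [-0.001,0.0013,0]
  twist: [0,0,0,0,0,0]

```text
time_s: 10.27
eef_pos: [0.455, 0.0462, 0.167]
tcp_rot: [-179.8, 0.1, 77.8]
ft_force: [-7.0, -1.0, 7.2]
width: 0.147
gripper_force: 25.0
```

```bash
python3 -c "
from h import *
arc(.8,20)"
```

```text
t 10.27 a 4.096 wheel 1.796 r 0.0419 z 0.1670  F tan -4.0 rad 5.8 Fz 7.2 w 0.147
[[-0.0009, 0.0013, 0], [-0.0008, 0.0014, 0], [-0.0008, 0.0014, 0], [-0.0007, 0.0014, 0], [-0.0007, 0.0014, 0], [-0.0006, 0.0015, 0], [-0.0006, 0.0015, 0], [-0.0005, 0.0015, 0], [-0.0004, 0.0015, 0], [-0.0004, 0.0016, 0], [-0.0003, 0.0016, 0], [-0.0002, 0.0016, 0], [-0.0002, 0.0016, 0], [-0.0001, 0.0016, 0], [-0.0001, 0.0016, 0], [0.0, 0.0016, 0], [0.0001, 0.0016, 0], [0.0001, 0.0016, 0], [0.0002, 0.0016, 0], [0.0003, 0.0016, 0]] end 4.8956986902630355
```

Call:
carry_out:
  jaw: [235,235,235]
  dp:
    - [-0.0008,0.0014,0]
    - [-0.0007,0.0014,0]
    - [-0.0007,0.0014,0]
  twist: [0,0,0]

```text
time_s: 10.52
eef_pos: [0.4581, 0.0431, 0.1669]
tcp_rot: [-179.7, 0.1, 77.8]
ft_force: [-9.3, -1.2, 9.5]
width: 0.147
gripper_force: 25.0
```

```bash
python3 -c "
from h import *
arc(0,0)"
```

```text
t 10.52 a 4.200 wheel 1.900 r 0.0420 z 0.1669  F tan -6.1 rad 7.1 Fz 9.5 w 0.147
```

Call:
carry_out:
  jaw: [235,235]
  dp:
    - [-0.0006,0.0014,0]
    - [0,0,0]
  twist: [0,0]

```text
time_s: 10.68
eef_pos: [0.4593, 0.0421, 0.1669]
tcp_rot: [-179.7, 0.2, 77.8]
ft_force: [-8.7, -2.4, 8.3]
width: 0.147
gripper_force: 25.0
```

```bash
python3 -c "
from h import *
arc(0,0)"
```

```text
t 10.68 a 4.237 wheel 1.937 r 0.0420 z 0.1669  F tan -5.1 rad 7.4 Fz 8.3 w 0.147
```

Call:
carry_out:
  jaw: [235,235]
  dp:
    - [-0.0007,0.0015,0]
    - [-0.0007,0.0015,0]
  twist: [0,0]

```text
time_s: 10.85
eef_pos: [0.4609, 0.0407, 0.1669]
tcp_rot: [-179.6, 0.1, 77.8]
ft_force: [-10.8, 0.1, 10.2]
width: 0.148
gripper_force: 25.0
```

```bash
python3 -c "
from h import *
arc(0,0)"
```

```text
t 10.85 a 4.288 wheel 1.988 r 0.0420 z 0.1669  F tan -8.7 rad 6.4 Fz 10.2 w 0.148
```

```bash
python3 -c "
from h import *
for i in range(5): camera('wrist');arc(0,0)"
```

```text
t 10.90 a 4.300 wheel 2.000 r 0.0420 z 0.1669  F tan -8.1 rad 6.7 Fz 9.4 w 0.149
t 10.95 a 4.300 wheel 2.000 r 0.0420 z 0.1669  F tan -7.7 rad 5.7 Fz 9.0 w 0.149
t 11.00 a 4.300 wheel 2.000 r 0.0420 z 0.1669  F tan -8.1 rad 6.6 Fz 9.8 w 0.149
t 11.05 a 4.300 wheel 2.000 r 0.0420 z 0.1669  F tan -8.2 rad 5.8 Fz 9.0 w 0.147
t 11.10 a 4.301 wheel 2.001 r 0.0420 z 0.1669  F tan -8.6 rad 6.8 Fz 9.6 w 0.147
```

Landed: the tangential force holds steady at about 8.1 N against 4–4.6 N of free drag, so the foot presses with about 7–8 N. I'll let go of the peg and move up.

Call:
carry_out:
  jaw: [130,130,130,130,130,130,130,130]
  dp:
    - [0,0,0]
    - [0,0,0]
    - [0,0,0]
    - [0,0,0]
    - [0,0,-0.015]
    - [0,0,-0.03]
    - [0,0,-0.03]
    - [0,0,-0.01]
  twist: [0,0,0,0,0,0,0,0]

```text
time_s: 11.77
eef_pos: [0.4671, 0.041, 0.2554]
tcp_rot: [179.6, -0.1, 77.8]
ft_force: [0.2, 0.1, 0.5]
width: 0.486
gripper_force: 0.0
```

```bash
python3 -c "
from h import *
import cv2
th=2.6
go((.062-.045*np.cos(th),-.088,.148+.045*np.sin(th)),'bar')
p=np.load('p.npy');c=camera('wrist');cv2.imwrite('pics/w3.png',c['color'][:,:,::-1])
for q in((0,0,.155),(.062-.045*np.cos(th),-.105,.159+.045*np.sin(th)),(.04*np.cos(4.3),.04*np.sin(4.3),.192)):print(proj(c,W(p,q)))
"
```

```text
bar t 11.7667 yaw 77.7973298642405 want 77.73963354001029 shift [-0.0514  0.1118  0.0842] F [0.2 0.1 0.5] w 0.48605855450730584 0.0
[329.95274821 203.12417354]
[455.64655136 339.48474661]
[308.99452649 263.25098878]
```

View pics/w3.png

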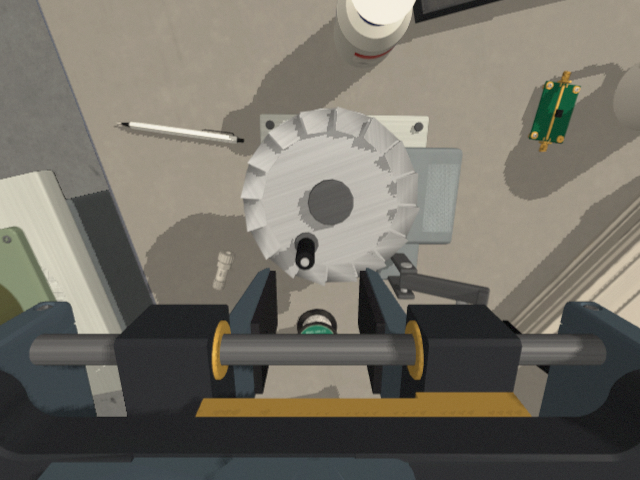

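The wrist view shows the released peg at (306,262), in line with the measured winding, and the pawl still back, with cheeks at about (403,275) and arm end at (488,292). I'm now moving over the bar with a narrower opening.

Call:
carry_out:
  jaw: [170,170,170,170,170,170,170]
  dp:
    - [-0.01,0.02,0]
    - [-0.014,0.03,0]
    - [-0.014,0.03,0.01]
    - [-0.01,0.022,0.015]
    - [-0.005,0.009,0.005]
    - [0,0,0]
    - [0,0,0]
  twist: [0,0,0,0,0,0,0]
  newtons: 10

```text
time_s: 12.4
eef_pos: [0.561, -0.0342, 0.2201]
tcp_rot: [-179.8, -0.0, 77.8]
ft_force: [0.3, 0.1, 0.1]
width: 0.333
gripper_force: 0.0
```

```bash
python3 -c "
from h import *
import cv2
th=2.6
go((.062-.045*np.cos(th),-.089,.148+.045*np.sin(th)),'bar')
p=np.load('p.npy');c=camera('wrist');cv2.imwrite('pics/w4.png',c['color'][:,:,::-1])
for q in((.062-.045*np.cos(th),-.075,.159+.045*np.sin(th)),(.062-.045*np.cos(th),-.105,.159+.045*np.sin(th)),(.062,-.062,.159)):print(proj(c,W(p,q)))
"
```

```text
bar t 12.4 yaw 77.76150451848905 want 77.73963354001029 shift [0.0012 0.0042 0.0489] F [0.3 0.1 0.1] w 0.33256444061416396 0.0
[323.03110384 254.27689335]
[322.76270601 297.9117894 ]
[266.10821531 225.19879147]
```

View pics/w4.png

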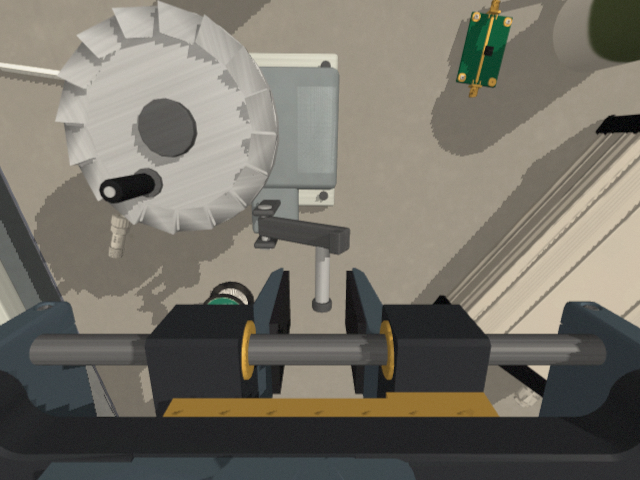

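The view shows the bar from (321,250) to the knob at (322,305), within 1–2 mm of the prediction. I'll go down and pinch it.

Call:
carry_out:
  jaw: [170,170,170,170,235,235,235,235,235]
  dp:
    - [0.001,0.004,0.01]
    - [0.001,0,0.018]
    - [0,0,0.015]
    - [0,0,0.006]
    - [0,0,0]
    - [0,0,0]
    - [0,0,0]
    - [0,0,0]
    - [0,0,0]
  twist: [0,0,0,0,0,0,0,0,0]
  newtons: 10

```text
time_s: 13.2
eef_pos: [0.5644, -0.0325, 0.1732]
tcp_rot: [-179.8, -0.0, 77.8]
ft_force: [-5.5, 1.9, 3.5]
width: 0.097
gripper_force: 10.0
```

```bash
python3 -c "
from h import *
th=2.6
go((.062-.045*np.cos(th),-.089,.148+.045*np.sin(th)),'bar')
th=np.radians([149,146,141,135,127,119,111,103,95,87,79,71,63,55,47,39,31,23,16,11])
x=62-45*np.cos(th);z=159+45*np.sin(th)
print(np.c_[np.diff(x),-np.diff(z)].round(1).tolist())
"
```

```text
bar t 13.2 yaw 77.76835185785488 want 77.73963354001029 shift [-0.0011  0.0012  0.002 ] F [-5.5  1.9  3.5] w 0.09653280841435007 10.001716241240501
[[-1.3, -2.0], [-2.3, -3.2], [-3.2, -3.5], [-4.7, -4.1], [-5.3, -3.4], [-5.7, -2.7], [-6.0, -1.8], [-6.2, -1.0], [-6.3, -0.1], [-6.2, 0.8], [-6.1, 1.6], [-5.8, 2.5], [-5.4, 3.2], [-4.9, 4.0], [-4.3, 4.6], [-3.6, 5.1], [-2.9, 5.6], [-1.8, 5.2], [-0.9, 3.8]]
```

Call:
carry_out:
  jaw: [235,235,235,235,235,235,235,235,235,235]
  dp:
    - [0,-0.002,-0.002]
    - [0,-0.0025,-0.0032]
    - [0,-0.0032,-0.0035]
    - [0,-0.0047,-0.0041]
    - [0,-0.0053,-0.0034]
    - [0,-0.0057,-0.0027]
    - [0,-0.006,-0.0018]
    - [0,-0.0062,-0.001]
    - [0,-0.0063,-0.0001]
    - [0,-0.0062,0.0008]
  twist: [0,0,0,0,0,0,0,0,0,0]

```text
time_s: 14.03
eef_pos: [0.5189, -0.0225, 0.1944]
tcp_rot: [179.9, -0.1, 77.8]
ft_force: [1.7, 3.8, 2.8]
width: 0.093
gripper_force: 10.0
```

Call:
carry_out:
  jaw: [235,235,235,235,235,235,235]
  dp:
    - [0,-0.0061,0.0016]
    - [0,-0.0058,0.0025]
    - [0,-0.0054,0.0032]
    - [0,-0.0049,0.004]
    - [0,-0.0043,0.0046]
    - [0,-0.0036,0.0051]
    - [0,-0.0029,0.0056]
  twist: [0,0,0,0,0,0,0]

```text
time_s: 14.62
eef_pos: [0.4858, -0.0162, 0.1658]
tcp_rot: [-179.9, 0.0, 77.8]
ft_force: [-0.3, 2.9, 1.3]
width: 0.093
gripper_force: 10.0
```

```bash
python3 -c "
from h import *
th=np.radians(23)
go((.062-.045*np.cos(th),-.089,.148+.045*np.sin(th)),'bar')
"
```

```text
bar t 14.6167 yaw 77.80599162354034 want 77.73963354001029 shift [-0.0004  0.0015  0.0002] F [-0.3  2.9  1.3] w 0.09251500413564398 9.994039088487625
```

Call:
carry_out:
  jaw: [235,235,235,235]
  dp:
    - [0,-0.0018,0.005]
    - [0,-0.0009,0.0038]
    - [0,-0.0002,0.001]
    - [0,0,0]
  twist: [0,0,0,0]
  newtons: 4

```text
time_s: 14.95
eef_pos: [0.4831, -0.0158, 0.1561]
tcp_rot: [-179.8, 0.1, 77.8]
ft_force: [-2.5, 1.6, -0.4]
width: 0.095
gripper_force: 4.0
```

```bash
python3 -c "
from h import *
go((.017,-.089,.148),'bar0')
"
```

```text
bar0 t 14.95 yaw 77.80895239193276 want 77.73963354001029 shift [-0.0002  0.0006  0.0081] F [-2.5  1.6 -0.4] w 0.09530952047542995 4.001985490322113
```

Call:
carry_out:
  jaw: [235,235,235]
  dp:
    - [0,0,0.0015]
    - [0,0,0.0015]
    - [0,0,0]
  twist: [0,0,0]

```text
time_s: 15.2
eef_pos: [0.4828, -0.0157, 0.1533]
tcp_rot: [-179.8, 0.1, 77.8]
ft_force: [-4.3, 0.6, -0.4]
width: 0.099
gripper_force: 4.0
```

Call:
carry_out:
  jaw: [235,235,235]
  dp:
    - [0,-0.0005,0.001]
    - [0,0,0.001]
    - [0,0,0]
  twist: [0,0,0]

```text
time_s: 15.45
eef_pos: [0.4826, -0.0156, 0.1515]
tcp_rot: [-179.9, 0.1, 77.8]
ft_force: [-4.4, 0.5, -0.0]
width: 0.098
gripper_force: 4.0
```

Now I'll open and move straight up, then look.

Call:
carry_out:
  jaw: [170,170,170,170,170,170,170,170,170,170,170,170]
  dp:
    - [0,0,0]
    - [0,0,0]
    - [0,0,0]
    - [0,0,0]
    - [0,0,-0.015]
    - [0,0,-0.03]
    - [0,0,-0.03]
    - [0,0,-0.025]
    - [-0.04,-0.01,0]
    - [-0.04,-0.01,0]
    - [-0.03,-0.01,0]
    - [0,0,0]
  twist: [0,0,0,0,0,0,0,0,0,0,0,0]

```text
time_s: 16.45
eef_pos: [0.4291, -0.1203, 0.2525]
tcp_rot: [179.9, 0.2, 77.6]
ft_force: [0.2, 0.5, -0.8]
width: 0.331
gripper_force: 0.0
```

```bash
python3 -c "
from h import *
import cv2
c=camera('top');d=camera('scene')
a=cv2.resize(c['color'][165:305,270:400,::-1],None,fx=3,fy=3,interpolation=cv2.INTER_CUBIC)
b=cv2.resize(d['color'][165:305,260:390,::-1],None,fx=3,fy=3,interpolation=cv2.INTER_CUBIC)
cv2.imwrite('pics/end.png',np.hstack([a,b]))
"
```

```text
(no output)
```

View pics/end.png

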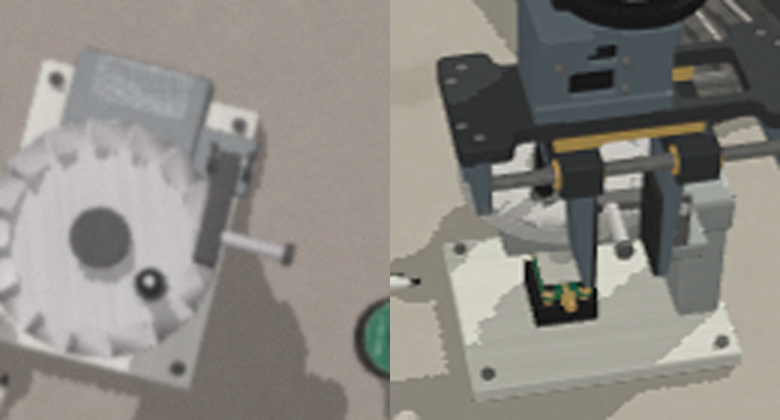

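The pawl lies on the teeth again, with its nose at about (210,262) in the left half. The peg is at (150,284), the foot is down on the board, and the gripper is clear. I'll check the wheel angle with the same camera as before.

```bash
python3 -c "
from h import *
c=camera('top');p=np.load('p.npy')
h=at_z(c,270+100/3,165+238/3,.155);g=at_z(c,270+150/3,165+284/3,.192);d=g-h
print('end wheel',(np.arctan2(d[1],d[0])-p[2])%(2*np.pi)-2.3,np.hypot(*d[:2]))
h=at_z(c,240+266/4.2,165+333/4.2,.155);g=at_z(c,240+172/4.2,165+360/4.2,.192);d=g-h
print('start wheel',(np.arctan2(d[1],d[0])-p[2])%(2*np.pi)-2.3,np.hypot(*d[:2]))
c=camera('wrist');s=read_state();print(s['time_s'])
"
```

```text
end wheel 1.8894201346718935 0.04084464374118459
start wheel -0.13223012609330143 0.03819827553896053
16.65
```

The top-view angle is only good to a few hundredths of a radian. I'll go back to the pose of the earlier wrist picture and compare the two numerically, to see whether the wheel slipped.

Call:
carry_out:
  jaw: [130,130,130,130,130,130,130,130]
  dp:
    - [0.02,0,-0.003]
    - [0.035,0.001,0]
    - [0.035,0.001,0]
    - [0.035,0.001,0]
    - [0.03,0,0]
    - [0.0107,0,0]
    - [0,0,0]
    - [0,0,0]
  twist: [0,0,0,0,0,0,0,0]

```text
time_s: 17.32
eef_pos: [0.469, 0.0453, 0.2547]
tcp_rot: [-180.0, 0.1, 78.0]
ft_force: [-1.2, 0.0, -0.0]
width: 0.488
gripper_force: 0.0
```

```bash
python3 -c "
from h import *
import cv2
c=camera('wrist');cv2.imwrite('pics/w5.png',c['color'][:,:,::-1])
p=np.load('p.npy');print(read_state()['eef_pos'],proj(c,W(p,(0,0,.155))),proj(c,W(p,(.04*np.cos(4.3),.04*np.sin(4.3),.192))))
A=cv2.imread('pics/w3.png',0);B=cv2.imread('pics/w5.png',0)
for n,(x,y,w,h) in dict(hub=(300,172,62,62),peg=(286,228,40,48),pegtop=(296,252,22,20),plate=(258,110,30,30),bottle=(335,0,80,70),tooth=(243,180,40,60),tooth2=(330,105,60,40)).items():
    r=cv2.matchTemplate(B[max(0,y-18):y+h+18,x-18:x+w+18],A[y:y+h,x:x+w],cv2.TM_CCOEFF_NORMED);_,m,_,l=cv2.minMaxLoc(r);print(n,l[0]-18,l[1]-min(18,y),round(m,3))
"
```

```text
[0.46888089 0.04449557 0.25475186] [329.79456913 208.74139344] [308.29966598 269.31665271]
hub 0 6 0.991
peg 0 5 0.98
pegtop 0 6 0.975
plate 1 4 0.942
bottle 1 6 0.986
tooth 1 5 0.986
tooth2 0 6 0.913
```

The wheel has not moved since the peg was released: all parts show the same shift as the camera. Nothing is being touched, so I'm handing in.

```bash
python3 -c "
from station import *
print(close_job())"
```

```text
the job is handed in; nothing more can be done
None
```

The job is handed in at about 17 s: I threw the pawl back, wound the wheel until the foot pressed with an estimated 7–8 N, laid the pawl on the teeth again and let go of everything, without knocking the bottle, reel or adaptor as far as the pictures show; the foot force is worked out from the push on the peg, not measured directly.

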